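# Wind the slicing guide's fence square onto its strip

### The job

Wind the dark bar fence of the slicing guide towards the robot until it lies square over the broad steel strip in the board, not the thin line beside it. Use only its two black knobs and never push the bar itself; turn left and right alternately in steps so that the bar is never more than about ten degrees out of square.

Things in the scene. Friction and masses are not known exactly. Their poses are not given: they have to be found in the camera images.
- fence: Dark steel bar across the guide (24 mm in x, 208 in y, 13 tall; top 42, pin caps 47 mm above the worktop). Origin: centre of its underside; x = across it, away from the robot; y = along it to its left end; z up. A capped pin 95 mm left and right of the origin drives each end (about 2 mm of play). Starts square, 52 mm on the far side of the strip. Do not touch it.
- strip (a point): Middle of the broad steel strip (12 mm wide, 166 long) in the top face (18 mm above the worktop) of the guide's fixed wooden board (220 x 300 mm). x = across the strip, away from the robot; y = along it to the left; z up. The thin steel line 26 mm farther away is not the goal. There is no stop at the strip: the bar can be wound 12 mm past it.
- knob_left_grip (a point): Left black knob, 50 mm nearer the robot and 115 mm left of the strip's middle: an upright bar handle 42 mm long (x axis), 14 thick (y axis), gripped 44 to 88 mm above the worktop. Site on its vertical axis, 72 mm up. Clockwise from above draws the bar's LEFT end towards the robot, 20 mm per rad (about 2.6 rad in all); stays where left (friction 0.1 N m).
- knob_right_grip (a point): Right black knob, mirror image of the left one: 115 mm to the right of the strip's middle, same shape, height and axes (x along the handle, y across). Turned COUNTER-clockwise from above it draws the bar's RIGHT end towards the robot, 20 mm per rad (about 2.6 rad in all). Neither knob travels; turn each in two or more grasps.

How it is judged:
At the end, for the whole second after the job is handed in: The middle of the bar lies within 12 mm of the strip's centre line and the bar is parallel to the strip within 0.10 rad (6 degrees) (x of fence in the frame of strip between -0.012 and 0.012 m and angle between the y axis of fence and the y axis of strip, either way round below 0.1 rad); the robot touches nothing.
It fails at once if the bar gets more than 0.19 rad (11 degrees) out of square (angle between the y axis of fence and the y axis of strip, either way round above 0.19 rad).
It fails at once if the bar itself is pushed by the robot (over 3 N) (contact force between any of the fingers, the arm and fence above 3 N).
It also fails if it takes over 64 s, if anything falls off the work surface, if the arm or the gripper's body presses on something with over 40 N, if the wrist force passes 120 N, or if a joint passes its speed limit or range.

### The arm

A 6-joint arm with a two-finger parallel gripper is mounted at the origin on a cart in front of the work surface, level with it; the furniture and walls round the work are solid. World frame = base frame: x ahead of the robot, y to its left, z up, the work surface at z = 0. Lengths are in m, angles in rad, forces in N, time in s.
With the tool pointing down it reaches from about 0.275 to 0.725 m from the base axis. Payload 15.9 kg.
Tool frame: the origin (TCP) lies on the centre line of the jaws, within the pads' length; the fingertips stand 17 mm ahead of it and the grasp point (between the pads) lies 2 mm behind it; z points along the fingers, y is the direction in which the jaws open and shut (so a half turn about z gives the same grasp; the last joint's range is limited). The gripper opens to 85 mm and grips with 20 to 120 N. Pads are 22 mm wide; open, the fingers measure 114 mm over their backs; the gripper's body (76 mm by 85 mm) begins 54 mm behind the grasp point. The pads swing forward as they close: fully open they stand 13 mm farther back than shut.
Start: joints at [1.169, 0.213, -0.034, 1.323, 0, 1.571], TCP at [0.196, 0.46, 0.248] pointing down, gripper open.
Joint ranges: [-2.98, 2.98], [-0.74, 1.72], [-1.14, 1.35], [-2.1, 2.04], [-1.57, 1.44], [-3.14, 3.14]. Speed limits (rad/s): [1.89, 1.89, 2.39, 2.57, 3.14, 3.14].

### API

Orientations are given as a rotation vector (axis times angle).
In Python, from rig import manip gives the robot as it stands.
- The arm moves only by the tool jog_arm, never from a script. Its arguments are lists of equal length, an entry for each row: "gripper": the closure, from 0 (fully open) to 1 (shut); "linear": the shift along the tool's x, y, z in m, a list of three; "twist": the turn about the tool's z in degrees. A call has 1 to 8 rows; each row shifts and turns the commanded pose from where the row before left it, along the tool's axes as they then stand; what a row does not reach is not made up. A row lasts 1/12 s, in which the tool goes at most 41.7 mm and 7.16 degrees, less where a joint would pass 70% of its speed; a pose out of reach is approached as far as the arm can. A call with a gripper value outside its range is refused whole. The fingers move at their own pace and stop on an object; "newtons" is the grip in N (left out, the last holds). Time passes only in rows, so rows that do not move let the fingers close. It gives the time, the measured TCP pose, the force and the opening at its end, in the units of the state.
- manip.get_obs(): the state, without advancing time (a new reading comes with each control period).
- manip.capture(name): name is "side" or "top" or "wrist"; returns the picture (384x512x3 uint8, red, green, blue); there is no depth.
- manip.camera_model(name): a dict with "K" (3x3 intrinsics, pixels), "distortion" ([k1, k2, p1, p2, k3] as OpenCV has them; the pictures are not rectified), "origin" and "rotation" of the camera in the world. Camera axes: x right, y up, looking along -z (the intrinsics and any distortion apply to the point x, -y, -z); pixel columns grow to the right and rows downward; lengths in m; the calibration is good to about 2 mm. A picture is of the moment at which its call begins: read the wrist's pose just before it. camera_model takes no time and is no camera call; for the wrist camera it gives the pose at the moment of the call.
- manip.hand_in(): hands the job in, once; it reports no verdict.
The state is a dict: "time": time; "joint_positions": joint angles; "dq": joint speeds; "joint_efforts": joint torques, N m; "position": TCP position; "ee_rot": TCP orientation; "contact_force": force on the tool from outside, world axes, zero at the start; "torque": the same for the moment, N m; "gripper_width": finger opening in m.
Only numpy, scipy, OpenCV 4.12 (cv2) and the standard library are available. Lean on these libraries where they do the work, as an engineer would, in place of code of your own. Each camera call takes 0.05 s, during which the arm holds its last target.

## Working session

There is one attempt and no reset: what is moved stays moved. The work goes in short steps, Python scripts to look and compute and a tool call to move; the robot and the scene stay as the last step left them, time stands still between calls to the robot, and variables do not carry over. Pictures are saved under pics/ and viewed, and the job is handed in when it is done.

Besides the shell and the picture viewer there is one more tool, called after "Emit:" in YAML: its name, and indented under it one key for each argument. jog_arm: Moves the arm, as the interface text tells. Its arguments: {"type":"object","properties":{"gripper":{"type":"array","items":{"type":"number"}},"linear":{"type":"array","items":{"type":"array","items":{"type":"number"}}},"twist":{"type":"array","items":{"type":"number"}},"newtons":{"type":"number"}},"required":["gripper","linear","twist"]}

```bash
mkdir -p pics; ls; python3 - <<'E'
from rig import manip
import cv2
print(manip.get_obs())
for n in ["top","side"]:
    cv2.imwrite(f"pics/{n}0.png",manip.capture(n)[:,:,::-1]); m=manip.camera_model(n); print(n,m)
E
```

```text
pics
{'time': 0.0, 'joint_positions': array([ 1.16896811e+00,  2.13355916e-01, -3.50393292e-02,  1.32351066e+00,
        1.81024069e-05,  1.57078763e+00]), 'dq': array([-0.0008975 ,  0.00043513,  0.00185818, -0.00028199, -0.00023345,
       -0.00073705]), 'joint_efforts': array([-1.04031140e-03, -6.86166072e+01,  4.87116587e+01,  1.76836835e-02,
       -7.28434247e-05,  1.38206140e-06]), 'position': array([0.1954215 , 0.45988331, 0.24782412]), 'ee_rot': array([-6.26891177e-01, -3.07816605e+00,  1.70205551e-03]), 'contact_force': array([ 0.44059727,  0.5647279 , -0.05723234]), 'torque': array([ 0.00543647, -0.00284851, -0.04634719]), 'gripper_width': 0.08525064333207646}
top {'K': array([[410.03767527,   0.        , 257.12427912],
       [  0.        , 410.03767527, 192.50190419],
       [  0.        ,   0.        ,   1.        ]]), 'distortion': array([-0.10922782,  0.        ,  0.        ,  0.        ,  0.        ]), 'origin': array([ 0.36012478, -0.0202833 ,  0.93409302]), 'rotation': array([ 0.13702878, -0.16278129, -1.57611163])}
side {'K': array([[373.71789543,   0.        , 263.18092035],
       [  0.        , 373.71789543, 192.76050303],
       [  0.        ,   0.        ,   1.        ]]), 'distortion': array([-0.03136203,  0.        ,  0.        ,  0.        ,  0.        ]), 'origin': array([ 0.2766256 , -0.6374904 ,  0.66458023]), 'rotation': array([ 0.83767909, -0.16488216, -0.35158613])}
```

View pics/top0.png

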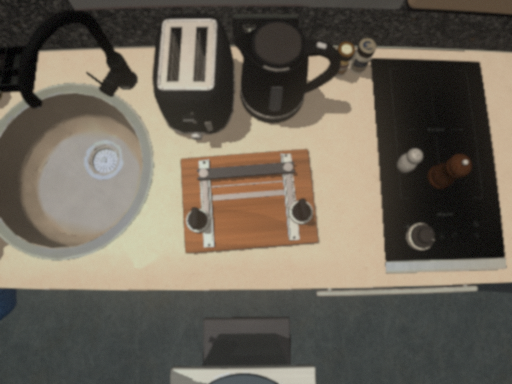

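View pics/side0.png

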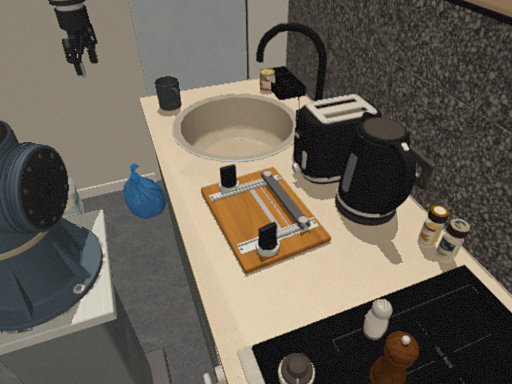

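```bash
cat > h.py <<'E'
import numpy as np, cv2
from rig import manip
from scipy.spatial.transform import Rotation as R
def model(n):
    m=manip.camera_model(n); r=np.array(m['rotation'])
    Rm=R.from_rotvec(r).as_matrix() if r.shape==(3,) else r
    return m['K'],m['distortion'],np.array(m['origin']),Rm
def unproj(n,uv,z,m=None):
    K,d,o,Rm=m or model(n)
    p=cv2.undistortPoints(np.array(uv,float).reshape(-1,1,2),K,d).reshape(-1,2)
    v=np.c_[p[:,0],-p[:,1],-np.ones(len(p))]@Rm.T
    return o+v*((np.broadcast_to(z,len(p))-o[2])/v[:,2])[:,None]
def proj(n,P,m=None):
    K,d,o,Rm=m or model(n)
    c=(np.array(P,float).reshape(-1,3)-o)@Rm; c=c*[1,-1,-1]
    return cv2.projectPoints(c.reshape(-1,1,3),np.zeros(3),np.zeros(3),K,d)[0].reshape(-1,2)
E
python3 - <<'E'
import cv2
t=cv2.imread("pics/top0.png")[140:260,170:330]; cv2.imwrite("pics/top0z.png",cv2.resize(t,None,fx=5,fy=5,interpolation=cv2.INTER_CUBIC))
t=cv2.imread("pics/side0.png")[150:275,190:340]; cv2.imwrite("pics/side0z.png",cv2.resize(t,None,fx=4.8,fy=4.8,interpolation=cv2.INTER_CUBIC))
E
```

```text
(no output)
```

View pics/top0z.png

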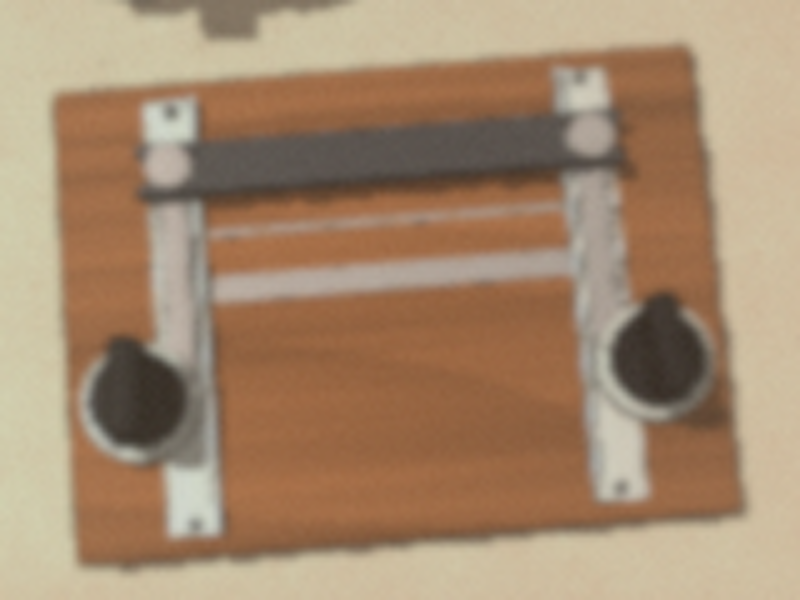

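View pics/side0z.png

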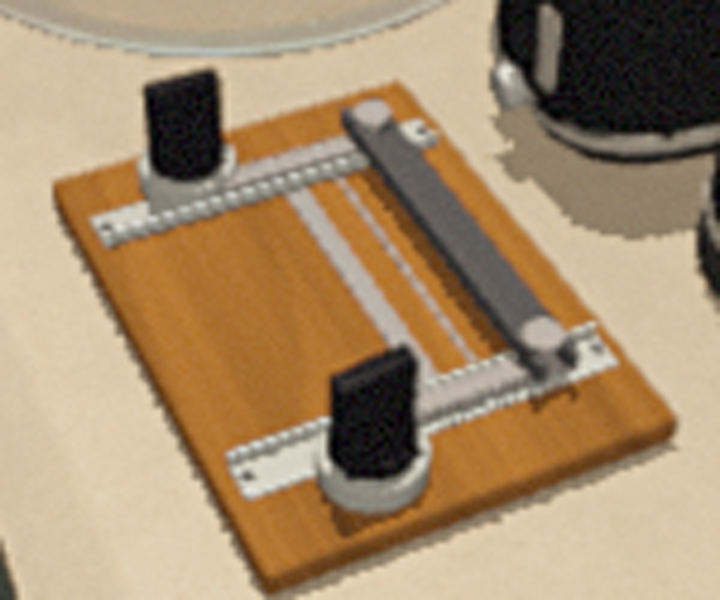

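```bash
python3 - <<'E'
from h import *
f=lambda p:np.array(p)/5+[170-.4,140-.4]
C=unproj('top',f([(55,95),(688,47),(743,513),(82,563)]),.018);print(C)
S=unproj('top',f([(214,290),(569,262)]),.018);print(S)
P=unproj('top',f([(166,166),(590,136)]),.047);print(P)
Kn=unproj('top',f([(138,412),(655,367)]),.02);print('knob base',Kn)
yd=(C[0]-C[1])+(C[3]-C[2]); xd=(C[0]-C[3])+(C[1]-C[2])
print(np.arctan2(-yd[0],yd[1]),np.arctan2(xd[1],xd[0]),np.arctan2(-(S[0]-S[1])[0],(S[0]-S[1])[1]),np.arctan2(-(P[0]-P[1])[0],(P[0]-P[1])[1]), np.linalg.norm(P[0]-P[1]))
m2=lambda p:np.array(p)/4.8+[190-.4,150-.4]
Ps=unproj('side',m2([(372,112),(543,335)]),.047);print('side pins',Ps)
Cs=unproj('side',m2([(57,187),(398,85),(675,427),(270,585)]),.018);print(Cs)
a=np.arctan2(-(P[0]-P[1])[0],(P[0]-P[1])[1])
mid=(P[0]+P[1]+Ps[0]+Ps[1])/4; X=np.array([np.cos(a),np.sin(a),0]);Y=np.array([-X[1],X[0],0])
st=mid-.052*X; print('strip',st,S.mean(0),'a',a)
for s in(1,-1): 
  k=st-.05*X+s*.115*Y;print('knob',k)
E
```

```text
[[ 0.61844491  0.13992088  0.018     ]
 [ 0.63921808 -0.15457151  0.018     ]
 [ 0.42235662 -0.17171597  0.018     ]
 [ 0.40332585  0.12311986  0.018     ]]
[[ 0.52599119  0.06524128  0.018     ]
 [ 0.53747066 -0.09632109  0.018     ]]
[[ 0.5769896   0.0844242   0.047     ]
 [ 0.5891528  -0.10473776  0.047     ]]
knob base [[ 0.47036356  0.09874367  0.02      ]
 [ 0.48847633 -0.13389558  0.02      ]]
0.06743880251028567 0.07841991004555551 0.07093363862889084 0.06421206366107107 0.18955261319313732
side pins [[ 0.57701948  0.0841653   0.047     ]
 [ 0.58892306 -0.10635184  0.047     ]]
[[ 0.40389274  0.11920608  0.018     ]
 [ 0.61512319  0.13633824  0.018     ]
 [ 0.63538914 -0.1602639   0.018     ]
 [ 0.42328608 -0.17673382  0.018     ]]
strip [ 0.5311284  -0.01396176  0.047     ] [ 0.53173092 -0.01553991  0.018     ] a 0.06421206366107107
knob [0.47385213 0.09759284 0.047     ]
knob [ 0.48861076 -0.13193315  0.047     ]
```

```bash
cat >> h.py <<'E'
A=.068
X=np.array([np.cos(A),np.sin(A),0]);Y=np.array([-X[1],X[0],0])
ST=np.array([.5315,-.0145,.018]); KL=ST-.05*X+.115*Y; KR=ST-.05*X-.115*Y
def rel(tgt,extra_twist=0):
    o=manip.get_obs(); Rt=R.from_rotvec(o['ee_rot'])*R.from_euler('z',extra_twist,degrees=True)
    y=Rt.apply([0,1,0]); ya=np.degrees(np.arctan2(y[1],y[0]))
    print('t',round(o['time'],2),'pos',o['position'].round(4),'yang',ya.round(2),'q',o['joint_positions'].round(3),'zax',Rt.apply([0,0,1]).round(3),'F',o['contact_force'].round(1),'w',round(o['gripper_width'],4))
    print('shift in tool',Rt.inv().apply(np.array(tgt)-o['position']).round(4), 'twist to knob y (93.9):',(ya-93.9).round(2))
E
python3 -c "
from h import *
print(KL,KR)
rel([KL[0],KL[1],.16],-27)"
```

```text
[0.47380158 0.09683684 0.018     ] [ 0.48942953 -0.1326316   0.018     ]
t 0.1 pos [0.1954 0.4599 0.2479] yang 93.98 q [ 1.169  0.213 -0.035  1.324 -0.     1.571] zax [-0.    -0.001 -1.   ] F [ 0.5 -0.1  0.2] w 0.0853
shift in tool [-0.2525 -0.3814  0.0881] twist to knob y (93.9): 0.08
```

Emit:
jog_arm:
  gripper: [0,0,0,0]
  linear:
    - [0,0,0]
    - [0,0,0]
    - [0,0,0]
    - [0,0,0]
  twist: [-6.75,-6.75,-6.75,-6.75]
  newtons: 50

```text
time: 0.43
position: [0.1955, 0.46, 0.248]
ee_rot: [0.118, -3.139, 0.001]
contact_force: [-1.0, 0.4, 0.2]
gripper_width: 0.0855
```

```bash
python3 -c "
from h import *
rel([KL[0],KL[1],.16],0)"
```

```text
t 0.43 pos [0.1955 0.46   0.248 ] yang 94.31 q [ 1.169  0.213 -0.035  1.324 -0.     1.094] zax [-0.    -0.001 -1.   ] F [-1.   0.4  0.2] w 0.0855
shift in tool [-0.2503 -0.383   0.0882] twist to knob y (93.9): 0.41
```

Emit:
jog_arm:
  gripper: [0,0,0,0,0,0,0,0]
  linear:
    - [-0.0156,-0.024,0.004]
    - [-0.0156,-0.024,0.004]
    - [-0.0156,-0.024,0.004]
    - [-0.0156,-0.024,0.004]
    - [-0.0156,-0.024,0.004]
    - [-0.0156,-0.024,0.004]
    - [-0.0156,-0.024,0.004]
    - [-0.0156,-0.024,0.004]
  twist: [0,0,0,0,0,0,0,0]

```text
time: 1.1
position: [0.3338, 0.276, 0.216]
ee_rot: [0.109, -3.139, 0.0]
contact_force: [0.5, -0.3, 0.3]
gripper_width: 0.0856
```

Emit:
jog_arm:
  gripper: [0,0,0,0,0,0,0,0]
  linear:
    - [-0.0156,-0.024,0.004]
    - [-0.0156,-0.024,0.004]
    - [-0.0156,-0.024,0.004]
    - [-0.0156,-0.024,0.004]
    - [-0.0156,-0.024,0.004]
    - [-0.0156,-0.024,0.004]
    - [-0.0156,-0.024,0.004]
    - [-0.0156,-0.024,0.004]
  twist: [0,0,0,0,0,0,0,0]

```text
time: 1.77
position: [0.4717, 0.093, 0.1839]
ee_rot: [0.109, -3.139, 0.0]
contact_force: [0.1, 0.7, 0.1]
gripper_width: 0.0852
```

Emit:
jog_arm:
  gripper: [0.3,0.3,0.3]
  linear:
    - [0,0,0]
    - [0,0,0]
    - [0,0,0]
  twist: [0,0,0]

```text
time: 2.02
position: [0.4708, 0.0945, 0.1841]
ee_rot: [0.108, -3.139, -0.0]
contact_force: [0.1, 1.0, 1.0]
gripper_width: 0.0598
```

```bash
python3 -c "
from h import *
rel([KL[0],KL[1],.075],0)
m=model('wrist')
im=manip.capture('wrist')
for P in (KL,KR):
  for z in (.088,.03):
    q=proj('wrist',[P[0],P[1],z],m)[0]; print(q)
    cv2.circle(im,tuple(int(v) for v in q.round()),3,(0,255,0),-1)
cv2.imwrite('pics/w1.png',im[:,:,::-1])
"
```

```text
t 2.02 pos [0.4708 0.0945 0.1841] yang 93.95 q [ 0.198  0.195 -0.22   1.156  0.     0.129] zax [-0.001  0.    -1.   ] F [0.1 1.  1. ] w 0.0598
shift in tool [-0.0032  0.0021  0.1091] twist to knob y (93.9): 0.05
[257.35839193 203.91091441]
[256.77452699 184.22006501]
[-24.08415389 203.18259833]
[ 26.41568322 184.13258637]
```

View pics/w1.png

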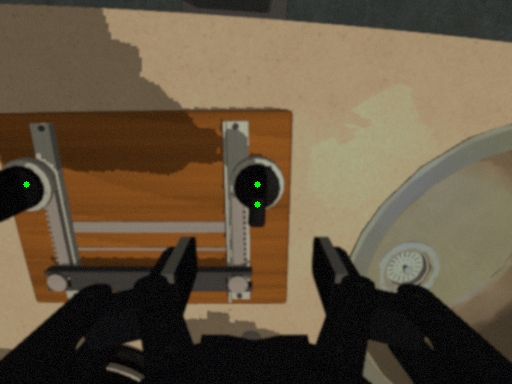

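Emit:
jog_arm:
  gripper: [0.3,0.3,0.3,0.3,0.3,0.3,0.3]
  linear:
    - [-0.003,0.002,0]
    - [0,0,0.018]
    - [0,0,0.018]
    - [0,0,0.018]
    - [0,0,0.018]
    - [0,0,0.018]
    - [0,0,0.018]
  twist: [0,0,0,0,0,0,0]

```text
time: 2.65
position: [0.4739, 0.0975, 0.0757]
ee_rot: [-0.111, 3.139, 0.0]
contact_force: [0.6, -0.0, -0.4]
gripper_width: 0.0598
```

Emit:
jog_arm:
  gripper: [1,1,1,1,1,1,1]
  linear:
    - [0,0,0]
    - [0,0,0]
    - [0,0,0]
    - [0,0,0]
    - [0,0,0]
    - [0,0,0]
    - [0,0,0]
  twist: [0,0,0,0,0,0,0]
  newtons: 40

```text
time: 3.23
position: [0.4748, 0.097, 0.0776]
ee_rot: [-0.109, 3.138, 0.001]
contact_force: [-1.2, 1.6, 8.2]
gripper_width: 0.0135
```

```bash
python3 -c "
from h import *
rel([KL[0],KL[1],.075],0)
cv2.imwrite('pics/s1.png',manip.capture('side')[100:300,150:360,::-1].repeat(3,0).repeat(3,1))
"
```

```text
t 3.23 pos [0.4748 0.097  0.0776] yang 93.99 q [ 0.201  0.283 -0.393  0.892  0.     0.132] zax [ 0.002  0.001 -1.   ] F [-1.2  1.6  8.2] w 0.0135
shift in tool [ 0.0011 -0.0001  0.0026] twist to knob y (93.9): 0.09
```

View pics/s1.png

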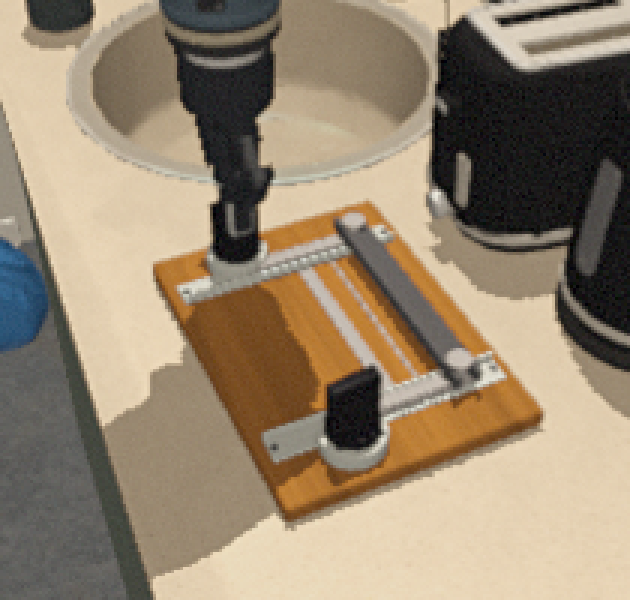

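Emit:
jog_arm:
  gripper: [1,1,1,1,1,1,1,1]
  linear:
    - [0,0,0]
    - [0,0,0]
    - [0,0,0]
    - [0,0,0]
    - [0,0,0]
    - [0,0,0]
    - [0,0,0]
    - [0,0,0]
  twist: [5,5,5,5,5,5,5,0]

```text
time: 3.95
position: [0.4746, 0.0962, 0.0776]
ee_rot: [0.849, 3.023, -0.0]
contact_force: [-2.3, -4.9, 10.4]
gripper_width: 0.0135
```

```bash
cat >> h.py <<'E'
def pic(tag):
    t=manip.capture('top')[130:270,165:335,::-1]; cv2.imwrite(f'pics/{tag}t.png',cv2.resize(t,None,fx=4,fy=4,interpolation=cv2.INTER_CUBIC))
    s=manip.capture('side')[140:280,180:350,::-1]; cv2.imwrite(f'pics/{tag}s.png',cv2.resize(s,None,fx=4,fy=4,interpolation=cv2.INTER_CUBIC))
def pins(tt=None,ss=None):
    for n,l,off in(('top',tt,(165,130)),('side',ss,(180,140))):
        if l is None: continue
        uv=(np.array(l)+.5)/4-.5+off; P=unproj(n,uv,.047)-ST
        x=P@X; print(n,'x of left,right pin vs strip (mm)',(x*1e3).round(1),'y',(P@Y*1e3).round(1),'ang',round((x[1]-x[0])/.19,3))
E
python3 -c "
from h import *
rel([KL[0],KL[1],.075],0)
pic('a')
"
```

```text
t 3.95 pos [0.4746 0.0962 0.0776] yang 58.62 q [ 0.201  0.283 -0.394  0.893 -0.001  0.748] zax [ 0.002 -0.001 -1.   ] F [-2.3 -4.9 10.4] w 0.0135
shift in tool [0.001  0.0001 0.0026] twist to knob y (93.9): -35.28
```

View pics/as.png

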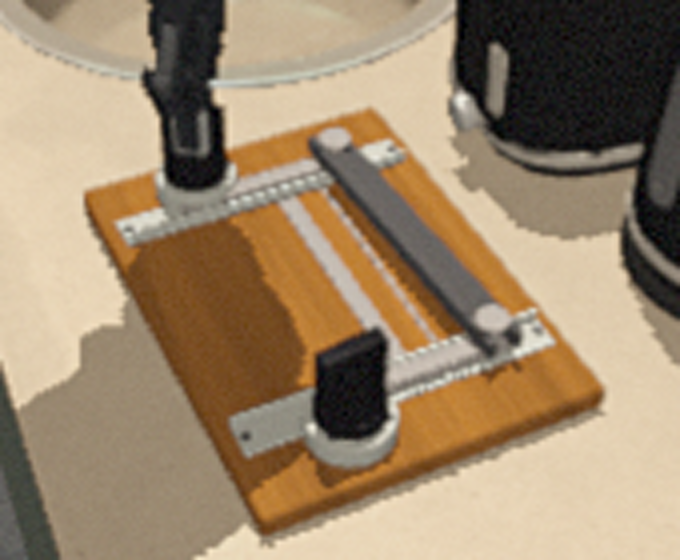

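The left pin has moved toward the robot, with its cap now at (334,139) and the right cap at (495,319). I'll check the numbers before going on.

```bash
python3 -c "
from h import *
pins(None,[(334,139),(495,319)])"
```

```text
side x of left,right pin vs strip (mm) [39.9 52.4] y [ 94.3 -96.1] ang 0.066
```

Emit:
jog_arm:
  gripper: [1,1,1,1,1,1,1,1]
  linear:
    - [0,0,0]
    - [0,0,0]
    - [0,0,0]
    - [0,0,0]
    - [0,0,0]
    - [0,0,0]
    - [0,0,0]
    - [0,0,0]
  twist: [5,5,5,5,5,5,5,0]

```text
time: 4.72
position: [0.474, 0.0957, 0.0776]
ee_rot: [1.719, 2.627, -0.002]
contact_force: [-7.0, -9.0, 16.7]
gripper_width: 0.0134
```

```bash
python3 -c "
from h import *
rel([KL[0],KL[1],.075],0)
pic('b')
"
```

```text
t 4.72 pos [0.474  0.0957 0.0776] yang 23.6 q [ 0.201  0.282 -0.394  0.894 -0.002  1.359] zax [ 0.001 -0.002 -1.   ] F [-7.  -9.  16.7] w 0.0134
shift in tool [0.0011 0.0002 0.0026] twist to knob y (93.9): -70.3
```

View pics/bs.png

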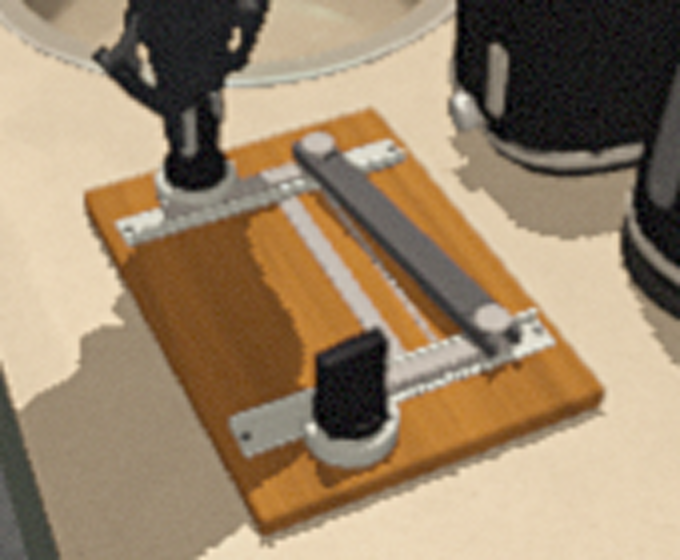

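Emit:
jog_arm:
  gripper: [0.3,0.3,0.3,0.3,0.3,0.3,0.3,0.3]
  linear:
    - [0,0,0]
    - [0,0,0]
    - [0,0,0]
    - [0,0,0]
    - [0,0,-0.025]
    - [0,0,-0.025]
    - [0,0,-0.025]
    - [0,0,0]
  twist: [0,0,0,0,0,0,0,0]

```text
time: 5.48
position: [0.4761, 0.0971, 0.1556]
ee_rot: [1.709, 2.631, 0.007]
contact_force: [1.1, 0.3, 1.2]
gripper_width: 0.0599
```

```bash
python3 -c "
from h import *
rel([KR[0],KR[1],.075],-70.3)"
```

```text
t 5.48 pos [0.4761 0.0971 0.1556] yang 94.29 q [ 0.201  0.217 -0.267  1.081  0.     1.353] zax [ 0.006  0.001 -1.   ] F [1.1 0.3 1.2] w 0.0599
shift in tool [ 0.0043 -0.2302  0.0804] twist to knob y (93.9): 0.39
```

Emit:
jog_arm:
  gripper: [0.3,0.3,0.3,0.3,0.3,0.3,0.3,0.3]
  linear:
    - [0,0,0]
    - [0,0,0]
    - [0,0,0]
    - [0,0,0]
    - [0,0,0]
    - [0,0,0]
    - [0,0,0]
    - [0,0,0]
  twist: [-7,-7,-7,-7,-7,-7,-7,-7]

```text
time: 6.15
position: [0.474, 0.0967, 0.1511]
ee_rot: [-0.265, -3.13, -0.0]
contact_force: [-0.9, 0.1, 1.0]
gripper_width: 0.06
```

Emit:
jog_arm:
  gripper: [0.3,0.3,0.3]
  linear:
    - [0,0,0]
    - [0,0,0]
    - [0,0,0]
  twist: [-7,-7,-0.2]

```text
time: 6.4
position: [0.474, 0.0967, 0.1511]
ee_rot: [0.124, -3.139, -0.0]
contact_force: [0.1, 0.3, 0.2]
gripper_width: 0.0597
```

```bash
python3 -c "
from h import *
rel([KR[0],KR[1],.075],0);pic('c')"
```

```text
t 6.4 pos [0.474  0.0967 0.1511] yang 94.54 q [ 0.201  0.221 -0.274  1.076  0.     0.122] zax [-0.  0. -1.] F [0.1 0.3 0.2] w 0.0597
shift in tool [ 0.0028 -0.2298  0.0761] twist to knob y (93.9): 0.64
```

View pics/cs.png

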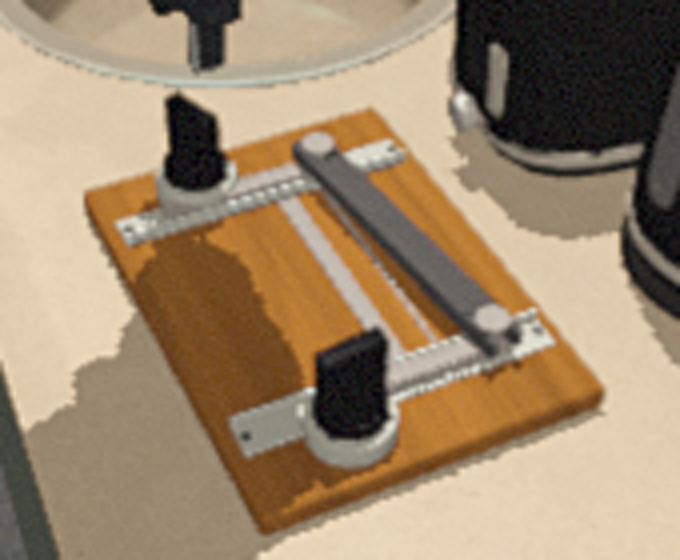

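Emit:
jog_arm:
  gripper: [0.3,0.3,0.3,0.3,0.3,0.3,0.3,0.3]
  linear:
    - [0.0004,-0.0287,0]
    - [0.0004,-0.0287,0]
    - [0.0004,-0.0287,0]
    - [0.0004,-0.0287,0]
    - [0.0004,-0.0287,0]
    - [0.0004,-0.0287,0]
    - [0.0004,-0.0289,0]
    - [0,0,0]
  twist: [0.5,0,0,0,0,0,0,0]

```text
time: 7.17
position: [0.4845, -0.1081, 0.1512]
ee_rot: [-0.089, 3.14, -0.002]
contact_force: [1.1, -0.2, -0.3]
gripper_width: 0.0597
```

```bash
python3 -c "
from h import *
rel([KR[0],KR[1],.075],0)"
```

```text
t 7.17 pos [ 0.4845 -0.1081  0.1512] yang 93.23 q [-2.190e-01  2.450e-01 -2.420e-01  1.083e+00 -1.000e-03 -2.750e-01] zax [ 0.    -0.001 -1.   ] F [ 1.1 -0.2 -0.3] w 0.0597
shift in tool [-0.0035 -0.0246  0.0762] twist to knob y (93.9): -0.67
```

Emit:
jog_arm:
  gripper: [0.3,0.3,0.3]
  linear:
    - [-0.003,-0.025,0]
    - [0,0,0]
    - [0,0,0]
  twist: [0,0,0]

```text
time: 7.42
position: [0.489, -0.1295, 0.1511]
ee_rot: [0.093, -3.14, -0.0]
contact_force: [-0.3, 0.2, -1.3]
gripper_width: 0.0598
```

```bash
python3 -c "
from h import *
rel([KR[0],KR[1],.075],0)"
```

```text
t 7.42 pos [ 0.489  -0.1295  0.1511] yang 93.41 q [-0.259  0.264 -0.217  1.09   0.    -0.318] zax [-0.  0. -1.] F [-0.3  0.2 -1.3] w 0.0598
shift in tool [-0.0003 -0.0031  0.0761] twist to knob y (93.9): -0.49
```

Emit:
jog_arm:
  gripper: [0.3,0.3,0.3,0.3,0.3,0.3]
  linear:
    - [0,-0.003,0.015]
    - [0,0,0.015]
    - [0,0,0.015]
    - [0,0,0.015]
    - [0,0,0.015]
    - [0,0,0]
  twist: [-0.4,0,0,0,0,0]

```text
time: 7.92
position: [0.4876, -0.1307, 0.0739]
ee_rot: [0.109, -3.136, -0.002]
contact_force: [0.5, 1.5, -0.4]
gripper_width: 0.0599
```

Emit:
jog_arm:
  gripper: [1,1,1,1,1,1,1]
  linear:
    - [0,0,0]
    - [0,0,0]
    - [0,0,0]
    - [0,0,0]
    - [0,0,0]
    - [0,0,0]
    - [0,0,0]
  twist: [0,0,0,0,0,0,0]
  newtons: 40

```text
time: 8.5
position: [0.4898, -0.1324, 0.0773]
ee_rot: [-0.111, 3.138, -0.001]
contact_force: [-0.7, -1.8, 6.2]
gripper_width: 0.0132
```

Emit:
jog_arm:
  gripper: [1,1,1,1,1,1,1,1]
  linear:
    - [0,0,0]
    - [0,0,0]
    - [0,0,0]
    - [0,0,0]
    - [0,0,0]
    - [0,0,0]
    - [0,0,0]
    - [0,0,0]
  twist: [-5,-5,-5,-5,-5,-5,-5,0]

```text
time: 9.17
position: [0.4899, -0.1325, 0.0773]
ee_rot: [-1.058, 2.957, -0.003]
contact_force: [-1.1, -3.1, 6.4]
gripper_width: 0.0134
```

```bash
python3 -c "
from h import *
rel([KR[0],KR[1],.075],0);pic('d')"
```

```text
t 9.17 pos [ 0.4899 -0.1325  0.0773] yang 129.38 q [-0.264  0.325 -0.334  0.909 -0.001 -0.951] zax [ 0.002 -0.001 -1.   ] F [-1.1 -3.1  6.4] w 0.0134
shift in tool [0.0004 0.0002 0.0023] twist to knob y (93.9): 35.48
```

View pics/ds.png

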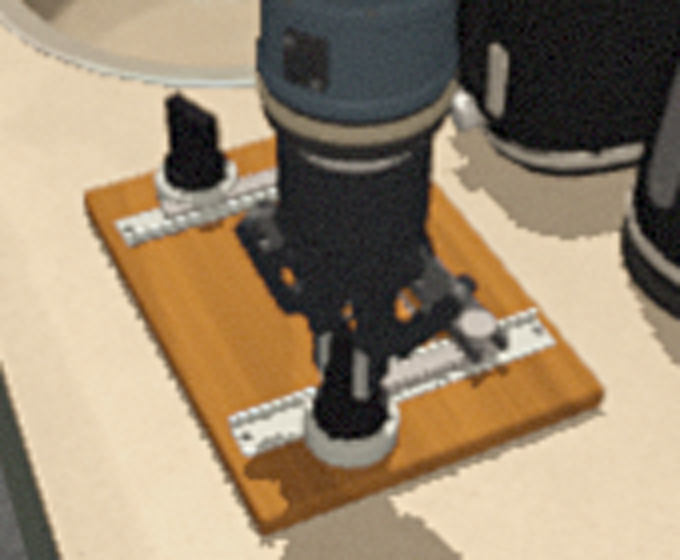

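Emit:
jog_arm:
  gripper: [1,1,1,1,1,1,1,1]
  linear:
    - [0,0,0]
    - [0,0,0]
    - [0,0,0]
    - [0,0,0]
    - [0,0,0]
    - [0,0,0]
    - [0,0,0]
    - [0,0,0]
  twist: [-5,-5,-5,-5,-5,-5,-5,0]

```text
time: 9.93
position: [0.4899, -0.1326, 0.0773]
ee_rot: [-1.899, 2.502, -0.003]
contact_force: [-0.0, -3.9, 6.0]
gripper_width: 0.0132
```

```bash
python3 -c "
from h import *
rel([KR[0],KR[1],.075],0);pic('e')"
```

```text
t 9.93 pos [ 0.4899 -0.1326  0.0773] yang 164.38 q [-2.640e-01  3.250e-01 -3.340e-01  9.090e-01 -1.000e-03 -1.562e+00] zax [ 0.002 -0.001 -1.   ] F [-0.  -3.9  6. ] w 0.0132
shift in tool [0.0002 0.0005 0.0023] twist to knob y (93.9): 70.48
```

View pics/es.png

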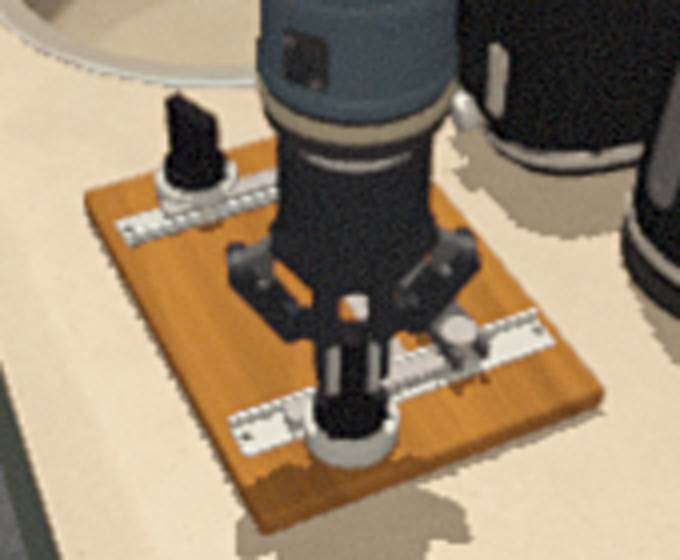

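Emit:
jog_arm:
  gripper: [0.3,0.3,0.3,0.3,0.3,0.3,0.3,0.3]
  linear:
    - [0,0,0]
    - [0,0,0]
    - [0,0,0]
    - [0,0,0]
    - [0,0,-0.025]
    - [0,0,-0.025]
    - [0,0,-0.025]
    - [0,0,0]
  twist: [0,0,0,0,0,0,0,0]

```text
time: 10.7
position: [0.4911, -0.1324, 0.1556]
ee_rot: [-1.89, 2.505, -0.007]
contact_force: [1.1, -0.0, 0.7]
gripper_width: 0.0597
```

Emit:
jog_arm:
  gripper: [0.3,0.3,0.3,0.3,0.3,0.3,0.3,0.3]
  linear:
    - [0,0,0]
    - [0,0,0]
    - [0,0,0]
    - [0,0,0]
    - [0,0,0]
    - [0,0,0]
    - [0,0,0]
    - [0,0,0]
  twist: [-6.5,-6.5,-6.5,-6.5,-6.5,-6.7,0,0]

```text
time: 11.37
position: [0.4891, -0.132, 0.1511]
ee_rot: [2.621, -1.732, -0.0]
contact_force: [0.1, -0.1, 0.4]
gripper_width: 0.06
```

```bash
python3 -c "
from h import *
rel([KL[0],KL[1],.075],0);pic('f')"
```

```text
t 11.37 pos [ 0.4891 -0.132   0.1511] yang -156.94 q [-0.264  0.266 -0.215  1.09   0.    -2.237] zax [-0.  0. -1.] F [ 0.1 -0.1  0.4] w 0.06
shift in tool [-0.2165 -0.0756  0.0761] twist to knob y (93.9): -250.84
```

View pics/ft.png

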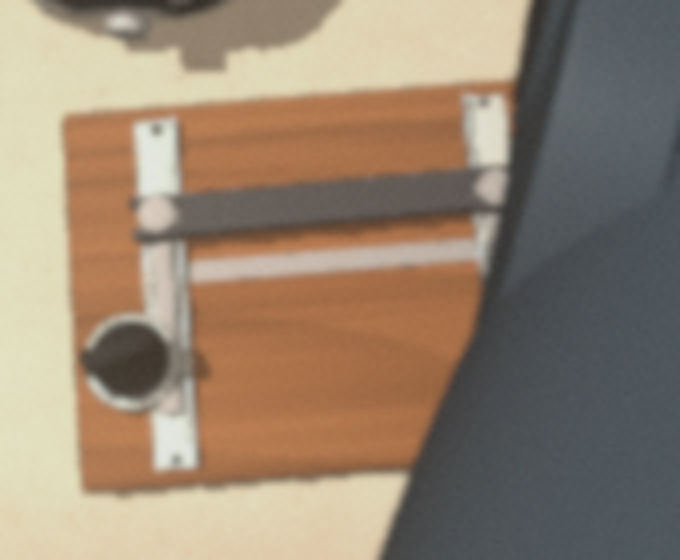

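View pics/fs.png

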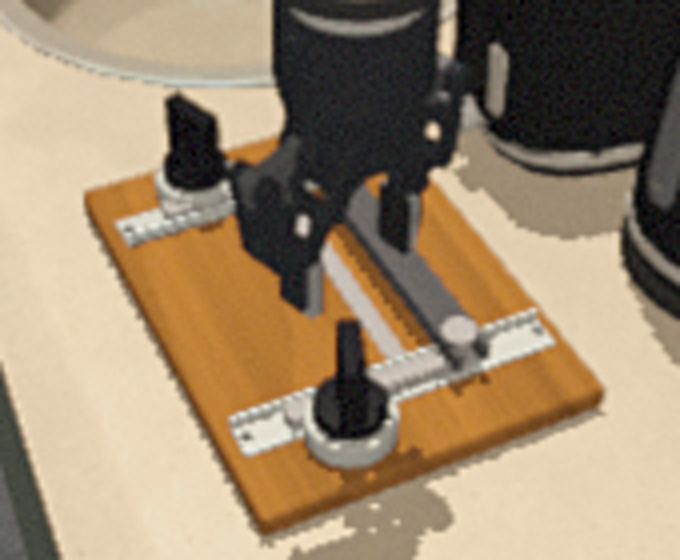

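Emit:
jog_arm:
  gripper: [0.3,0.3,0.3,0.3,0.3,0.3,0.3,0.3]
  linear:
    - [-0.027,-0.0094,0]
    - [-0.027,-0.0094,0]
    - [-0.027,-0.0094,0]
    - [-0.027,-0.0094,0]
    - [-0.027,-0.0094,0]
    - [-0.027,-0.0094,0]
    - [-0.027,-0.0094,0]
    - [-0.027,-0.0094,0]
  twist: [0,0,0,0,0,0,0,0]

```text
time: 12.13
position: [0.4726, 0.0975, 0.1514]
ee_rot: [-2.621, 1.732, -0.0]
contact_force: [0.5, -1.2, 0.2]
gripper_width: 0.06
```

Emit:
jog_arm:
  gripper: [0.3,0.3,0.3]
  linear:
    - [0,0,0]
    - [0,0,0]
    - [0,0,0]
  twist: [0,0,0]

```text
time: 12.38
position: [0.4728, 0.0959, 0.1512]
ee_rot: [2.623, -1.729, 0.0]
contact_force: [0.7, 0.3, 0.3]
gripper_width: 0.0599
```

```bash
python3 -c "
from h import *
rel([KL[0],KL[1],.075],0);pins([(157,214),(491,187)],None)"
```

```text
t 12.38 pos [0.4728 0.0959 0.1512] yang -156.79 q [ 0.2    0.218 -0.277  1.076 -0.    -1.776] zax [-0. -0. -1.] F [0.7 0.3 0.3] w 0.0599
shift in tool [-0.0005 -0.0013  0.0762] twist to knob y (93.9): -250.69
top x of left,right pin vs strip (mm) [28.4 29.5] y [ 94.5 -91.4] ang 0.006
```

Emit:
jog_arm:
  gripper: [0.3,0.3,0.3,0.3,0.3,0.3]
  linear:
    - [0,-0.001,0.015]
    - [0,0,0.015]
    - [0,0,0.015]
    - [0,0,0.015]
    - [0,0,0.015]
    - [0,0,0]
  twist: [-0.4,0,0,0,0,0]

```text
time: 12.88
position: [0.4724, 0.0951, 0.074]
ee_rot: [2.625, -1.721, -0.004]
contact_force: [-0.3, -0.4, 0.2]
gripper_width: 0.0598
```

Emit:
jog_arm:
  gripper: [1,1,1,1,1,1,1]
  linear:
    - [0,0,0]
    - [0,0,0]
    - [0,0,0]
    - [0,0,0]
    - [0,0,0]
    - [0,0,0]
    - [0,0,0]
  twist: [0,0,0,0,0,0,0]
  newtons: 40

```text
time: 13.47
position: [0.4739, 0.0962, 0.0773]
ee_rot: [2.63, -1.719, 0.001]
contact_force: [-5.3, -4.7, 11.9]
gripper_width: 0.0135
```

Emit:
jog_arm:
  gripper: [1,1,1,1,1,1,1,1]
  linear:
    - [0,0,0]
    - [0,0,0]
    - [0,0,0]
    - [0,0,0]
    - [0,0,0]
    - [0,0,0]
    - [0,0,0]
    - [0,0,0]
  twist: [5,5,5,5,5,5,5,5]

```text
time: 14.13
position: [0.4733, 0.0961, 0.0772]
ee_rot: [1.878, -2.518, 0.001]
contact_force: [-9.8, -3.4, 16.1]
gripper_width: 0.0132
```

Emit:
jog_arm:
  gripper: [1,1,1,1,1,1,1,1]
  linear:
    - [0,0,0]
    - [0,0,0]
    - [0,0,0]
    - [0,0,0]
    - [0,0,0]
    - [0,0,0]
    - [0,0,0]
    - [0,0,0]
  twist: [5,5,5,5,5,5,5,0]

```text
time: 14.8
position: [0.4729, 0.0963, 0.0772]
ee_rot: [1.031, -2.966, -0.0]
contact_force: [-12.6, -2.6, 19.8]
gripper_width: 0.0132
```

```bash
python3 -c "
from h import *
rel([KL[0],KL[1],.075],0);pic('g')"
```

```text
t 14.8 pos [0.4729 0.0963 0.0772] yang 128.34 q [ 0.201  0.282 -0.396  0.894 -0.    -0.468] zax [-0.001 -0.    -1.   ] F [-12.6  -2.6  19.8] w 0.0132
shift in tool [-0.001  -0.0001  0.0022] twist to knob y (93.9): 34.44
```

View pics/gs.png

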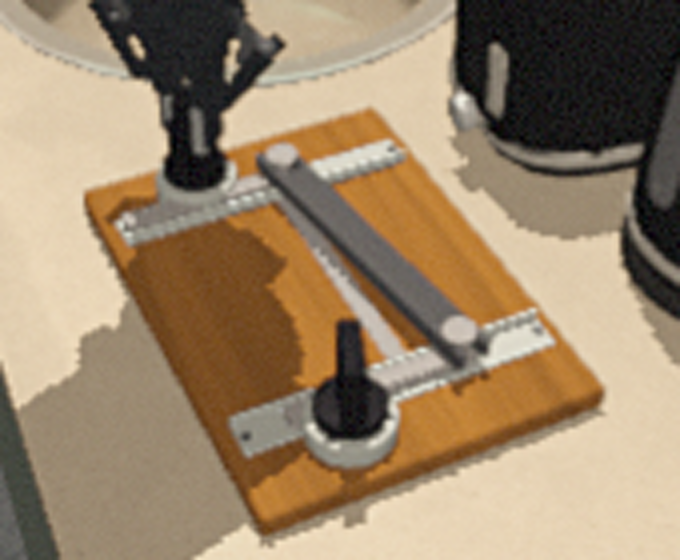

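View pics/gt.png

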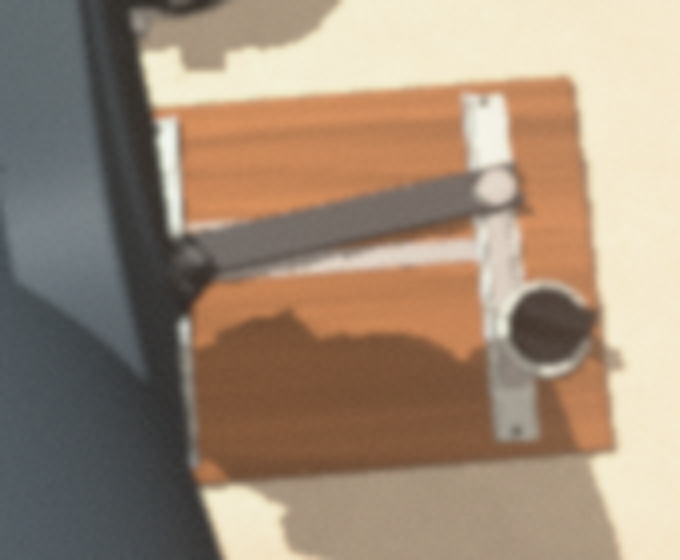

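```bash
python3 -c "
from h import *
pins(None,[(282,155),(460,331)])"
```

```text
side x of left,right pin vs strip (mm) [ 1.9 29.4] y [ 93.6 -95.9] ang 0.145
```

Emit:
jog_arm:
  gripper: [0.3,0.3,0.3,0.3,0.3,0.3,0.3,0.3]
  linear:
    - [0,0,0]
    - [0,0,0]
    - [0,0,0]
    - [0,0,0]
    - [0,0,-0.025]
    - [0,0,-0.025]
    - [0,0,-0.025]
    - [0,0,0]
  twist: [0,0,0,0,0,0,0,0]

```text
time: 15.57
position: [0.4759, 0.097, 0.1556]
ee_rot: [-1.038, 2.959, -0.001]
contact_force: [1.3, -0.7, 0.6]
gripper_width: 0.0598
```

Emit:
jog_arm:
  gripper: [0.3,0.3,0.3,0.3,0.3,0.3,0.3,0.3]
  linear:
    - [0,0,0]
    - [0,0,0]
    - [0,0,0]
    - [0,0,0]
    - [0,0,0]
    - [0,0,0]
    - [0,0,0]
    - [0,0,0]
  twist: [-6,-6,-6,-6,-6,-6,0,0]

```text
time: 16.23
position: [0.4738, 0.0965, 0.1511]
ee_rot: [1.901, -2.501, -0.0]
contact_force: [-0.2, -0.0, -0.6]
gripper_width: 0.0598
```

```bash
python3 -c "
from h import *
rel([KR[0],KR[1],.075],0)"
```

```text
t 16.23 pos [0.4738 0.0965 0.1511] yang 164.49 q [ 0.201  0.22  -0.275  1.076  0.    -1.099] zax [-0. -0. -1.] F [-0.2 -0.  -0.6] w 0.0598
shift in tool [ 0.2166 -0.0764  0.0761] twist to knob y (93.9): 70.59
```

Emit:
jog_arm:
  gripper: [0.3,0.3,0.3,0.3,0.3,0.3,0.3,0.3]
  linear:
    - [0.027,-0.0095,0]
    - [0.027,-0.0095,0]
    - [0.027,-0.0095,0]
    - [0.027,-0.0095,0]
    - [0.027,-0.0095,0]
    - [0.027,-0.0095,0]
    - [0.027,-0.0095,0]
    - [0.027,-0.0095,0]
  twist: [0,0,0,0,0,0,0,0]

```text
time: 16.9
position: [0.4899, -0.1333, 0.1513]
ee_rot: [-1.9, 2.502, -0.0]
contact_force: [0.4, 0.1, -0.1]
gripper_width: 0.0597
```

Emit:
jog_arm:
  gripper: [0.3,0.3,0.3]
  linear:
    - [0,0,0]
    - [0,0,0]
    - [0,0,0]
  twist: [0,0,0]

```text
time: 17.15
position: [0.4899, -0.1317, 0.1511]
ee_rot: [1.902, -2.5, -0.001]
contact_force: [1.2, 0.5, -0.2]
gripper_width: 0.0598
```

```bash
python3 -c "
from h import *
rel([KR[0],KR[1],.075],0);pic('i')"
```

```text
t 17.15 pos [ 0.4899 -0.1317  0.1511] yang 164.52 q [-0.263  0.267 -0.213  1.091  0.    -1.563] zax [-0.  0. -1.] F [ 1.2  0.5 -0.2] w 0.0598
shift in tool [0.0011 0.0002 0.0761] twist to knob y (93.9): 70.62
```

View pics/it.png

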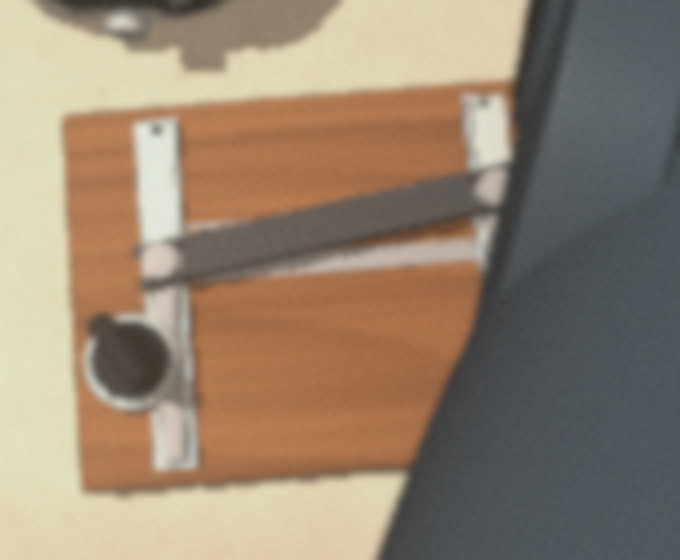

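The left pin is at (161,261), about over the strip, and the right pin at (491,187) still has to come in.

Emit:
jog_arm:
  gripper: [0.3,0.3,0.3,0.3,0.3,0.3]
  linear:
    - [0.001,0,0.015]
    - [0,0,0.015]
    - [0,0,0.015]
    - [0,0,0.015]
    - [0,0,0.015]
    - [0,0,0]
  twist: [0,0,0,0,0,0]

```text
time: 17.75
position: [0.4883, -0.1315, 0.074]
ee_rot: [1.905, -2.495, -0.005]
contact_force: [-0.9, -0.1, -0.0]
gripper_width: 0.0598
```

Emit:
jog_arm:
  gripper: [1,1,1,1,1,1,1]
  linear:
    - [0,0,0]
    - [0,0,0]
    - [0,0,0]
    - [0,0,0]
    - [0,0,0]
    - [0,0,0]
    - [0,0,0]
  twist: [0,0,0,0,0,0,0]
  newtons: 40

```text
time: 18.33
position: [0.4901, -0.1328, 0.0773]
ee_rot: [-1.905, 2.497, -0.001]
contact_force: [-3.3, 1.3, 9.3]
gripper_width: 0.013
```

Emit:
jog_arm:
  gripper: [1,1,1,1,1,1,1,1]
  linear:
    - [0,0,0]
    - [0,0,0]
    - [0,0,0]
    - [0,0,0]
    - [0,0,0]
    - [0,0,0]
    - [0,0,0]
    - [0,0,0]
  twist: [-5,-5,-5,-5,-5,-5,-5,-5]

```text
time: 19.0
position: [0.4903, -0.1327, 0.0774]
ee_rot: [-2.648, 1.689, -0.002]
contact_force: [-1.3, 2.4, 7.2]
gripper_width: 0.0134
```

Emit:
jog_arm:
  gripper: [1,1,1,1,1,1,1,1]
  linear:
    - [0,0,0]
    - [0,0,0]
    - [0,0,0]
    - [0,0,0]
    - [0,0,0]
    - [0,0,0]
    - [0,0,0]
    - [0,0,0]
  twist: [-5,-5,-5,-5,-5,-5,-5,0]

```text
time: 19.67
position: [0.4904, -0.1327, 0.0773]
ee_rot: [-3.034, 0.812, -0.002]
contact_force: [-1.9, 3.2, 7.3]
gripper_width: 0.0133
```

```bash
python3 -c "
from h import *
rel([KR[0],KR[1],.075],0);pic('j')"
```

```text
t 19.67 pos [ 0.4904 -0.1327  0.0773] yang -119.98 q [-2.650e-01  3.270e-01 -3.320e-01  9.110e-01  1.000e-03 -2.883e+00] zax [ 0.002  0.    -1.   ] F [-1.9  3.2  7.3] w 0.0133
shift in tool [-0.0008  0.0005  0.0023] twist to knob y (93.9): -213.88
```

View pics/js.png

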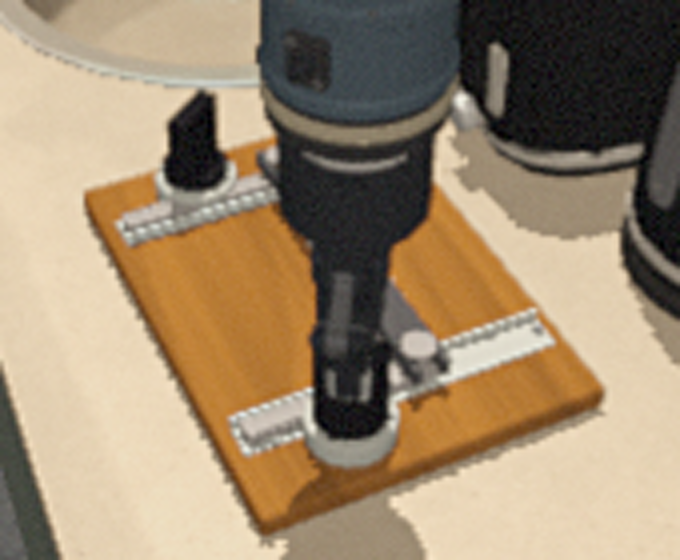

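View pics/jt.png

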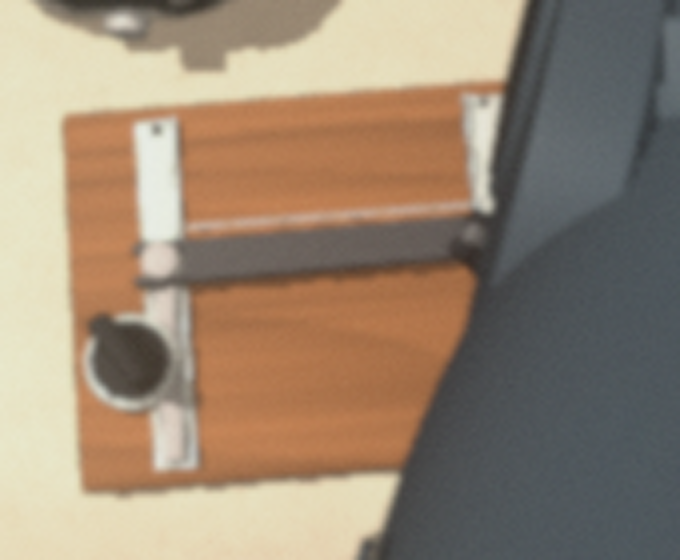

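```bash
python3 -c "
from h import *
pins(None,[(282,155),(421,349)])"
```

```text
side x of left,right pin vs strip (mm) [1.9 2.4] y [ 93.6 -98.9] ang 0.003
```

Emit:
jog_arm:
  gripper: [0.3,0.3,0.3,0.3,0.3,0.3,0.3,0.3]
  linear:
    - [0,0,0]
    - [0,0,0]
    - [0,0,0]
    - [0,0,0]
    - [0,0,-0.025]
    - [0,0,-0.025]
    - [0,0,-0.035]
    - [0,0,-0.035]
  twist: [0,0,0,0,0,0,0,0]

```text
time: 20.43
position: [0.4891, -0.1327, 0.1974]
ee_rot: [3.032, -0.822, -0.002]
contact_force: [1.0, 0.1, -0.1]
gripper_width: 0.0597
```

```bash
python3 -c "
from h import *
rel([.30,-.26,.22],0)"
```

```text
t 20.43 pos [ 0.4891 -0.1327  0.1974] yang -120.33 q [-0.265  0.243 -0.126  1.204 -0.    -2.877] zax [-0.001  0.    -1.   ] F [ 1.   0.1 -0.1] w 0.0597
shift in tool [-0.0989  0.2054 -0.0224] twist to knob y (93.9): -214.23
```

Emit:
jog_arm:
  gripper: [0.3,0.3,0.3,0.3,0.3,0.3,0.3,0.3]
  linear:
    - [-0.023,0.006,-0.01]
    - [-0.023,0.006,-0.01]
    - [-0.023,0.006,-0.01]
    - [-0.023,0.006,-0.01]
    - [-0.023,0.006,-0.01]
    - [-0.023,0.006,-0.01]
    - [0,0,0]
    - [0,0,0]
  twist: [0,0,0,0,0,0,0,0]

```text
time: 21.1
position: [0.3523, -0.0942, 0.257]
ee_rot: [-3.032, 0.822, -0.003]
contact_force: [-0.2, -0.3, 0.1]
gripper_width: 0.0599
```

```bash
python3 -c "
from h import *
rel([.30,-.26,.22],0);pic('k')"
```

```text
t 21.1 pos [ 0.3523 -0.0942  0.257 ] yang -120.33 q [-0.261 -0.069 -0.319  1.319 -0.    -2.874] zax [ 0.002 -0.001 -1.   ] F [-0.2 -0.3  0.1] w 0.0599
shift in tool [0.0385 0.1695 0.037 ] twist to knob y (93.9): -214.23
```

View pics/kt.png

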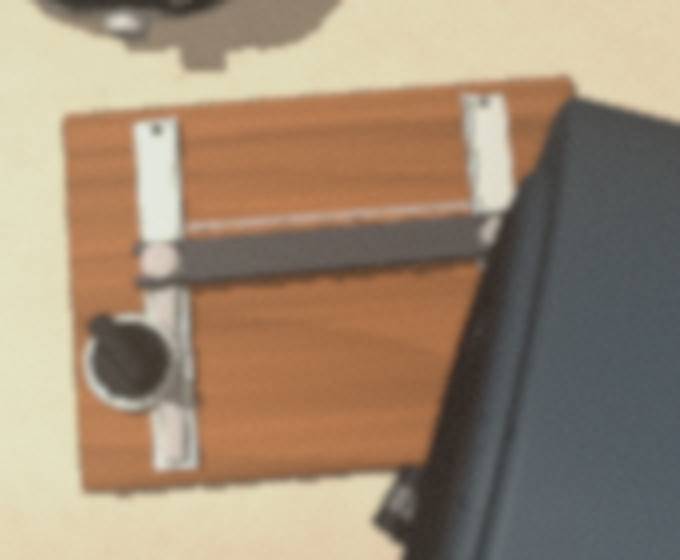

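View pics/ks.png

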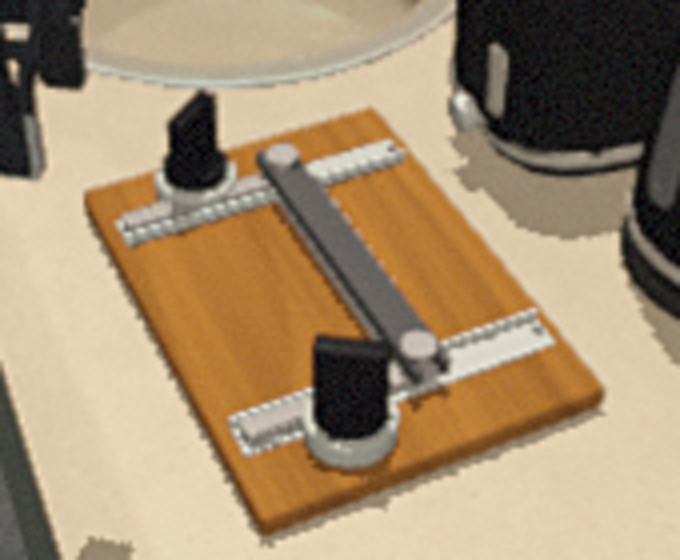

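```bash
python3 -c "
from h import *
pins([(161,261),(496,233)],[(283,155),(420,347)])
print(manip.hand_in())"
```

```text
top x of left,right pin vs strip (mm) [1.9 3.3] y [ 93.8 -91.7] ang 0.008
side x of left,right pin vs strip (mm) [2.5 2.7] y [ 93.3 -97.3] ang 0.001
the job is handed in; nothing more can be done
None
```

I wound the bar over the broad steel strip using only the two knobs, alternating left, right, left, right. The turns were about 70°, 70°, 75° and 75°. The job is handed in; no verdict was reported.

- **Final position:** the last top and side pictures put both pins 2–3 mm on the far side of the strip's centre line, well within the 12 mm allowed. The bar hides the strip, and the thin line shows clear beyond it.
- **Squareness:** the bar is out of square by less than 0.01 rad at the end. The largest tilt I measured on the way was 0.145 rad (about 8°).
- **Contact:** the arm was clear of everything at hand-in. The wrist force stayed below about 25 N in every reading I took, and the gripper was only ever closed on the knobs. I have no direct reading of contact on the bar.
- **Time:** about 21 s of the 64 s allowed.
- **Checks:** no check failed, and the two cameras agreed to about 1 mm. The arm partly hid the right pin in the last top picture, so the side picture is the better evidence for that end.

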